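# Fit a cheese-cutter post and torque its clamp screw until the wrench clicks

## Task

Stand the loose steel post fully home in the round socket of the cheese cutter's foot and let go of it. Then tighten the foot's clamp screw by turning the click wrench that is already on it clockwise (seen from above) at its rubber grip, until you feel the wrench give way at its set torque; stop right there without forcing the lever on to its stop, and let go so that the lever springs straight while the screw stays tight. Do not turn the wrench before the post is home, do not ram the post, and leave the cheeses and the jar alone.

Things in the scene. Friction and masses are not known exactly. Their poses are not given: they have to be found in the camera images.
- post_mid (a point): centre (half-way up) of the loose plain steel post, 24 mm diameter, 110 mm long, 0.3 kg, standing upright on the counter; z axis up along the post. Its foot has a 4 mm high, 2.5 mm wide chamfer; its top edge is bevelled too.
- socket (a point): centre of the mouth of the round blind hole in the aluminium block (64 x 64 mm, 45 mm high) of the fixed cutter foot. Hole 26 mm diameter, 35 mm deep, small chamfer; mouth 45 mm above the counter. z up; the clamp screw lies 95 mm along -y. A post fully home has its centre 20 mm above this point.
- screw (a point): point on the upright axis of the clamp screw, 69 mm above the counter, in the middle of the wrench head (40 mm diameter, top 76 mm up). Fixed, axes as the foot. Tighten clockwise from above; the click comes after 0.3 to 0.7 rad, differing each time; till then friction grows slowly, from 7 to 11 N at the grip, and the screw stays where it is left.
- grip (a point): middle of the black rubber grip (24 mm diameter, 90 mm long, level, axis 69 mm up, free below) on the lever, 193 mm from the screw axis; x outwards along it. The lever hinges on the head arm 55 mm from the screw; straight until about 11 N here, then it gives clockwise and the force FALLS, to 3/4 at 0.15 rad; stop at 0.35 rad. Let go, it springs straight.
- foot: the cutter's foot, fixed: steel plate 100 x 190 x 8 mm with the socket block, the screw pillar and the wrench. Origin on the screw axis at counter height, z up, y towards the socket (95 mm away). The wrench lever points roughly to -y.
- truckle: bystander: small brown-rinded cheese, 100 mm diameter, 56 mm high; origin under its centre
- jar: bystander: amber glass jar with steel cap, 60 mm diameter, 85 mm high; origin under its centre
- wedge: bystander: block of cheese 90 x 50 x 50 mm; origin under its centre

How it is judged:
By the outcome, as a careful person would: the job done as asked, in the order asked, and still so for the second after the job is handed in, with the robot touching nothing.
It also fails if it takes over 72 s, if anything falls off the work surface, if the arm or the gripper's body presses on something with over 40 N, if the wrist force passes 120 N, or if a joint passes its speed limit or range.

## Robot

A 6-joint arm with a two-finger parallel gripper is mounted at the origin on the work surface. World frame = base frame: x ahead of the robot, y to its left, z up, the work surface at z = 0. Lengths are in mm, angles in rad, forces in N, time in s.
With the tool pointing down it reaches from about 350 to 925 mm from the base axis. Payload 6.4 kg.
Tool frame: the origin (TCP) lies at the very end of the fingers, on their centre line; the grasp point (between the pads) lies 19 mm behind it; y points along the fingers, z is the direction in which the jaws open and shut, and the axes are right-handed (so a half turn about y gives the same grasp; the last joint's range is limited). The gripper opens to 94 mm and grips with 3 to 60 N. Pads are 16 mm wide; open, the fingers measure 119 mm over their backs; the gripper's body (75 mm by 177 mm) begins 78 mm behind the grasp point.
Start: joints at [0.983, 0.245, 1.558, -0, 1.339, -0.174], TCP at [261.358, 595.152, 205.455] pointing down, gripper open.
Joint ranges: [-3.13, 3.13], [-1.02, 2.26], [0.13, 2.54], [-0.95, 4.09], [0.21, 2.88], [-2.74, 2.74]. Speed limits (rad/s): [2.57, 2.57, 3.14, 3.14, 3.14, 3.14].

## Interface

Orientations are given as a unit quaternion [w, x, y, z].
In Python, from rig import monitor, capture, camera_info, order gives the robot as it stands.
- The arm moves only by the tool send_rows, never from a script. Its argument "deltas" is a list of rows, each an object with "slide": the shift along the tool's x, y, z in m, a list of three; "twist": the turn about the tool's y in rad; "hand": the closure, from 0 (fully open) to 1 (shut). In form: [{"slide": [tx, ty, tz], "twist": twist, "hand": hand}, ...]. A call has 1 to 8 rows; each row is the pose to reach, as a shift and turn from the pose commanded when the call began, along the tool's axes at that moment; what a row does not reach only later rows make up. A row lasts 1/12 s, in which the tool goes at most 41.7 mm and 7.16 degrees, less where a joint would pass 70% of its speed; a pose out of reach is approached as far as the arm can. A call with a gripper value outside its range is refused whole. The fingers move at their own pace and stop on an object; "newtons" is the grip in N (left out, the last holds). Time passes only in rows, so rows that repeat a pose let the fingers close. It gives the time, the measured TCP pose, the force and the opening at its end, in the units of the state.
- monitor.get_obs(): the state, without advancing time (a new reading comes with each control period).
- capture(name): name is "side" or "top" or "wrist"; returns the picture (400x640x3 uint8, blue, green, red); there is no depth.
- camera_info(name): a dict with "vertical_fov" (degrees; the focal length in pixels is half the picture's height over the tangent of half this angle, whatever the lens; pixels are square), "cx", "cy" (the principal point, pixels), "camera_from_world" (4x4, takes a point from world to camera coordinates). Camera axes: x right, y up, looking along -z (the intrinsics and any distortion apply to the point x, -y, -z); pixel columns grow to the right and rows downward; lengths in mm; the calibration is good to about 2 mm. A picture is of the moment at which its call begins: read the wrist's pose just before it. camera_info takes no time and is no camera call; for the wrist camera it gives the pose at the moment of the call.
- order.hand_in(): hands the job in, once; it reports no verdict.
The state is a dict: "time": time; "q": joint angles; "dq": joint speeds; "effort": joint torques, N m; "position": TCP position; "tcp_rot": TCP orientation; "wrist_force": force on the tool from outside, world axes, zero at the start; "torque": the same for the moment, N m; "opening": finger opening in mm.
Only numpy, scipy, OpenCV 4.12 (cv2) and the standard library are available. Lean on these libraries where they do the work, as an engineer would, in place of code of your own. Each camera call takes 0.05 s, during which the arm holds its last target. There are 200 camera calls.

## Working session

There is one attempt and no reset: what is moved stays moved. The work goes in short steps, Python scripts to look and compute and a tool call to move; the robot and the scene stay as the last step left them, time stands still between calls to the robot, and variables do not carry over. Pictures are saved under pics/ and viewed, about 8 in all and at most 12, crops included, and the job is handed in when it is done.

Besides the shell and the picture viewer there is one more tool, called after ">>>" as name(argument=value, ...), one argument or row to a line, values as JSON. send_rows: Moves the arm, as the interface text tells. Its arguments: {"type":"object","properties":{"deltas":{"type":"array"},"newtons":{"type":"number"}},"required":["deltas"]}

```bash
ls; mkdir -p pics
python3 - <<'E'
from rig import monitor, capture, camera_info
import cv2, numpy as np
np.set_printoptions(precision=4,suppress=True)
o=monitor.get_obs()
for k in o: print(k,np.array(o[k]))
for n in ["side","top","wrist"]:
    c=camera_info(n); print(n,c)
    cv2.imwrite(f"pics/{n}0.png",capture(n))
E
```

```text
pics
time 0.0
q [ 0.9829  0.2458  1.559  -0.      1.3387 -0.1741]
dq [-0.0028 -0.0007  0.0014  0.0007 -0.0005 -0.0009]
effort [  0.0017 -41.5838 -31.4605   0.0686   0.0333  -0.0001]
position [261.0272 594.6312 204.3871]
tcp_rot [-0.6914  0.6926 -0.1455  0.145 ]
wrist_force [-0.8601  0.7731  0.1001]
torque [ 0.0045 -0.0603  0.0025]
opening 94.2121137229335
side {'vertical_fov': 57.11383767804799, 'cx': 324.03481958226246, 'cy': 199.8435558056651, 'camera_from_world': array([[  -0.9778,   -0.2093,    0.0099,  581.6703],
       [   0.1616,   -0.7232,    0.6715, -175.9988],
       [  -0.1334,    0.6582,    0.741 , -986.9699],
       [   0.    ,    0.    ,    0.    ,    1.    ]])}
top {'vertical_fov': 42.62947286913439, 'cx': 323.0458224536242, 'cy': 191.92228650224956, 'camera_from_world': array([[   -0.0234,    -0.9997,    -0.0005,    -4.2346],
       [    0.9889,    -0.0232,     0.1468,  -629.8531],
       [   -0.1467,     0.0029,     0.9892, -1312.1558],
       [    0.    ,     0.    ,     0.    ,     1.    ]])}
wrist {'vertical_fov': 60.02228800430326, 'cx': 322.57695403009046, 'cy': 198.40739744000254, 'camera_from_world': array([[   0.4011,    0.916 ,   -0.0022, -649.0644],
       [  -0.8794,    0.3844,   -0.2809,   31.5071],
       [  -0.2565,    0.1146,    0.9597, -391.8794],
       [   0.    ,    0.    ,    0.    ,    1.    ]])}
```

View pics/top0.png

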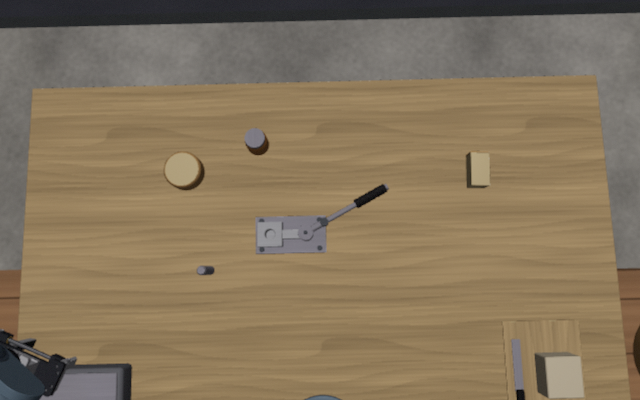

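View pics/side0.png

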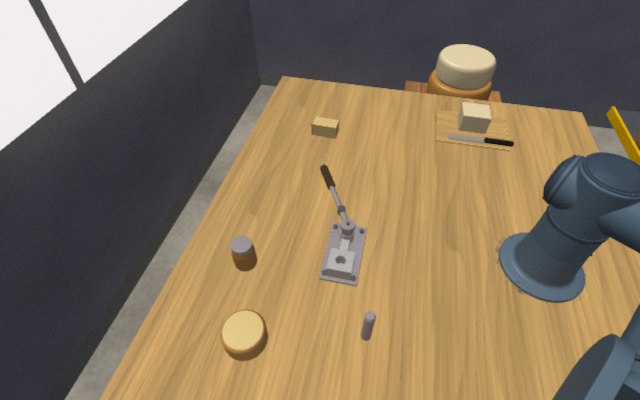

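```bash
cat > h.py <<'E'
from rig import monitor, capture, camera_info
import cv2, numpy as np
from scipy.spatial.transform import Rotation as R
np.set_printoptions(precision=4,suppress=True)
def ray(c,u,v):
    f=200/np.tan(np.radians(c["vertical_fov"])/2); T=c["camera_from_world"]
    d=np.array([(u-c["cx"])/f,-(v-c["cy"])/f,-1.]); Rt=T[:3,:3].T
    return -Rt@T[:3,3], Rt@d
def plane(c,u,v,z):
    o,d=ray(c,u,v); return o+d*(z-o[2])/d[2]
def tri(*rs):
    A=0;b=0
    for o,d in rs:
        d=d/np.linalg.norm(d);P=np.eye(3)-np.outer(d,d);A=A+P;b=b+P@o
    return np.linalg.solve(A,b)
def proj(c,p):
    f=200/np.tan(np.radians(c["vertical_fov"])/2); q=c["camera_from_world"]@np.append(p,1)
    return np.array([c["cx"]-f*q[0]/q[2], c["cy"]+f*q[1]/q[2]])
def tool(): # rotation tool->world, TCP
    o=monitor.get_obs(); w,x,y,z=o["tcp_rot"]; return R.from_quat([x,y,z,w]).as_matrix(),np.array(o["position"])
E
python3 - <<'E'
from h import *
t,s=camera_info("top"),camera_info("side")
for n,a,b,z in [("posttop",(201,270),(370,315),110),("socket",(270,234),(341,260),45),("screw",(306,233),(348,226),76),("grip",(371,196),(328,178),69),("truckle",(183,170),(244,330),56),("jar",(256,138),(242,243),85)]:
    print(n,plane(t,*a,z),plane(s,*b,z),tri(ray(t,*a),ray(s,*b)))
print(tool())
E
```

```text
posttop [432.3492 287.0821 110.    ] [435.0158 290.5752 110.    ] [433.5808 288.2004 104.9327]
socket [521.5761 122.6275  45.    ] [523.5912 127.9946  45.    ] [523.0897 123.3785  37.7955]
screw [519.8666  27.2254  76.    ] [522.1669  39.7403  76.    ] [522.1043  27.7294  60.6703]
grip [ 612.5777 -143.4788   69.    ] [ 611.9286 -133.4252   69.    ] [ 614.0661 -144.5582   57.9097]
truckle [695.5764 350.517   56.    ] [697.7252 357.8002  56.    ] [699.2912 353.792   45.2309]
jar [770.5288 153.0782  85.    ] [772.6236 158.0615  85.    ] [773.5693 154.1643  78.9256]
(array([[ 0.9156, -0.0008,  0.4021],
       [-0.4021, -0.0012,  0.9156],
       [-0.0002, -1.    , -0.0014]]), array([261.1163, 594.7721, 204.611 ]))
```

View pics/wrist0.png

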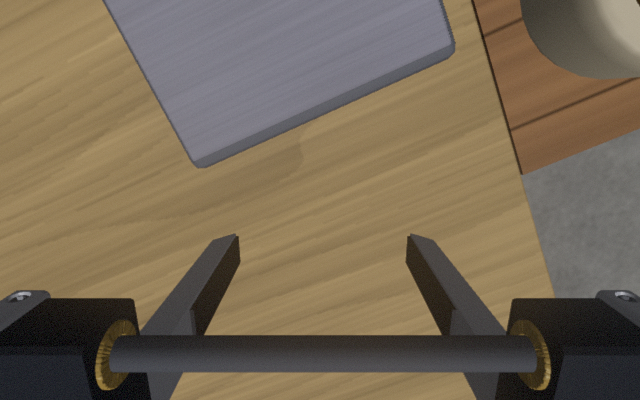

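Run:
```python
from h import *
M,p=tool(); c=camera_info("wrist"); T=c["camera_from_world"]
cw=-T[:3,:3].T@T[:3,3]; print("cam in tool",M.T@(cw-p), "axis", M.T@(-T[2,:3]))
W=np.array([433,288+0,250.])
# desired yaw 0, put TCP so that optical axis hits the post top at z=110
a=M.T@(-T[2,:3]); k=M.T@(cw-p)
Y=np.array([[0,0,1],[-1,0,0],[0,-1,0.]])
for z in(250,): 
    o=Y@k+[0,0,z]; d=Y@a; hit=o+d*(110-o[2])/d[2]; tgt=np.array([433,288,0])-[hit[0],hit[1],0]; tgt[2]=z
    print("TCP target",tgt, "tool delta",M.T@(tgt-p))
```

```text
cam in tool [ -80.4858 -179.0598    0.0255] axis [ 0.2812  0.9597 -0.0002]
TCP target [433.0334 300.9917 250.    ] tool delta [ 275.5276  -45.1678 -199.9174]
```

>>> send_rows(
  deltas=[
    {"slide": [0.034,-0.03,-0.025],"twist": 0.12,"hand": 0},
    {"slide": [0.0689,-0.045,-0.05],"twist": 0.24,"hand": 0},
    {"slide": [0.103,-0.045,-0.075],"twist": 0.36,"hand": 0},
    {"slide": [0.138,-0.045,-0.1],"twist": 0.48,"hand": 0},
    {"slide": [0.172,-0.045,-0.125],"twist": 0.6,"hand": 0},
    {"slide": [0.207,-0.045,-0.15],"twist": 0.72,"hand": 0},
    {"slide": [0.241,-0.045,-0.175],"twist": 0.84,"hand": 0},
    {"slide": [0.2755,-0.045,-0.2],"twist": 0.96,"hand": 0},
  ],
)

```text
time: 0.82
position: [424.5, 315.0, 250.3]
tcp_rot: [-0.545, 0.545, -0.45, 0.45]
wrist_force: [0.5, -0.0, 0.5]
opening: 94.0
```

>>> send_rows(
  deltas=[
    {"slide": [0,0,0],"twist": 0.1,"hand": 0},
    {"slide": [0,0,0],"twist": 0.197,"hand": 0},
    {"slide": [0,0,0],"twist": 0.197,"hand": 0},
    {"slide": [0,0,0],"twist": 0.197,"hand": 0},
    {"slide": [0,0,0],"twist": 0.197,"hand": 0},
  ],
)

```text
time: 1.23
position: [423.7, 317.1, 250.3]
tcp_rot: [-0.501, 0.501, -0.499, 0.499]
wrist_force: [-0.3, 1.0, 0.0]
opening: 94.2
```

Run:
```python
from h import *
M,p=tool(); c=camera_info("wrist");im=capture("wrist"); cv2.imwrite("pics/w1.png",im)
print(M,p,proj(c,[433,288,110]),monitor.get_obs()["time"])
```

```text
[[ 0.0028 -0.0004  1.    ]
 [-1.     -0.0002  0.0028]
 [ 0.0002 -1.     -0.0004]] [423.7389 317.1353 250.2517] [330.3611 215.1041] 1.2833
```

View pics/w1.png

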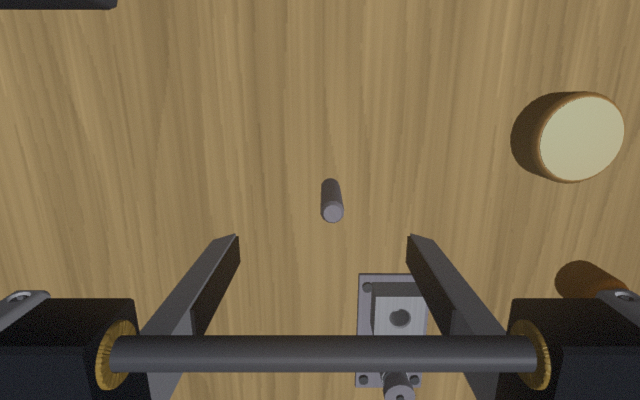

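```bash
cat >> h.py <<'E'
def disc(im,u,v,r,dark):
    "centre of the bright/dark blob nearest (u,v) in a window of half-size r, Otsu"
    u0,v0=int(u-r),int(v-r); g=cv2.cvtColor(im[v0:v0+2*r+1,u0:u0+2*r+1],cv2.COLOR_BGR2GRAY)
    g=cv2.resize(g,None,fx=4,fy=4,interpolation=cv2.INTER_CUBIC)
    _,m=cv2.threshold(g,0,255,(cv2.THRESH_BINARY_INV if dark else cv2.THRESH_BINARY)+cv2.THRESH_OTSU)
    cs,_=cv2.findContours(m,cv2.RETR_LIST,cv2.CHAIN_APPROX_NONE)
    best=max((k for k in cs if len(k)>20 and cv2.pointPolygonTest(k,(4*r+2,4*r+2),True)>-6*4),key=cv2.contourArea)
    e=cv2.fitEllipse(cv2.convexHull(best)); 
    return np.array([u0+(e[0][0]-1.5)/4,v0+(e[0][1]-1.5)/4]),np.array(e[1])/4,m
E
python3 - <<'E'
from h import *
im=cv2.imread("pics/w1.png"); c=camera_info("wrist")
A=cv2.resize(im[175:235,300:370],None,fx=8,fy=8,interpolation=cv2.INTER_CUBIC)
B=cv2.resize(im[285:345,365:435],None,fx=8,fy=8,interpolation=cv2.INTER_CUBIC)
cv2.imwrite("pics/crop1.png",np.vstack([A,B])[:,:]); 
cv2.imwrite("pics/crop1.png",cv2.resize(np.hstack([A,B]),(800,343)))
for a in ((332,212,16,False),(401,318,16,True)):
    try: print(disc(im,*a)[:2])
    except Exception as e: print(e)
print(plane(c,332,212,110),plane(c,401,318,45))
E
```

```text
OpenCV(4.12.0) /io/opencv/modules/imgproc/src/shapedescr.cpp:361: error: (-201:Incorrect size of input array) There should be at least 5 points to fit the ellipse in function 'fitEllipseNoDirect'

(array([399.7343, 317.5138]), array([17.7677, 21.1815]))
[434.5277 291.2979 110.    ] [526.9015 125.9167  45.    ]
```

View pics/crop1.png

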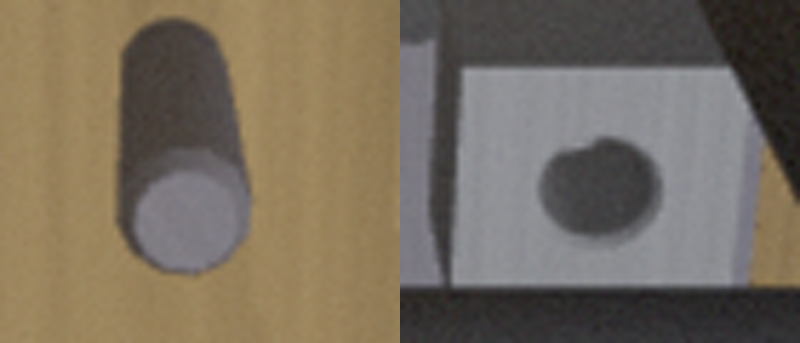

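>>> send_rows(
  deltas=[
    {"slide": [0.027,0.01,0.015],"twist": 0,"hand": 0},
    {"slide": [0.055,0.02,0.03],"twist": 0,"hand": 0},
    {"slide": [0.082,0.03,0.046],"twist": 0,"hand": 0},
    {"slide": [0.11,0.045,0.06],"twist": 0,"hand": 0},
    {"slide": [0.137,0.055,0.076],"twist": 0,"hand": 0},
    {"slide": [0.164,0.065,0.091],"twist": 0,"hand": 0},
    {"slide": [0.164,0.065,0.091],"twist": 0,"hand": 0},
    {"slide": [0.164,0.065,0.091],"twist": 0,"hand": 0},
  ],
)

```text
time: 1.95
position: [514.9, 152.4, 184.7]
tcp_rot: [0.499, -0.5, 0.501, -0.5]
wrist_force: [0.3, 0.6, 0.1]
opening: 93.9
```

Run:
```python
from h import *
M,p=tool(); c=camera_info("wrist");im=capture("wrist"); cv2.imwrite("pics/w2.png",im)
print(M,p,monitor.get_obs()["time"])
pp=proj(c,[526,126,45]); print("pred socket",pp)
print(disc(im,*pp,20,True)[:2])
w1=cv2.imread("pics/w1.png")
for k in (170,): pass
u0,v0=317,199; g=cv2.cvtColor(w1[v0:v0+30,u0:u0+32],cv2.COLOR_BGR2GRAY).astype(int)
print(g[::2,::2])
x,y=int(pp[0]),int(pp[1]); A=cv2.resize(im[y-40:y+40,x-50:x+50],None,fx=7,fy=7,interpolation=cv2.INTER_CUBIC); cv2.imwrite("pics/crop2.png",A); print(x-50,y-40)
```

```text
[[-0.0009 -0.0018  1.    ]
 [-1.      0.0001 -0.0009]
 [-0.0001 -1.     -0.0018]] [514.9481 152.3528 184.7066] 2.0
pred socket [332.5567 212.6017]
(array([331.9942, 212.5717]), array([26.7388, 28.1998]))
[[133 138  72  65  66  66  65  67  69  73  72  79  87 138 136 133]
 [135 135  73  67  66  70  80  91  90  92  79  80  83 139 137 132]
 [135 134  68  64  74  81  87  91  94  96 101  97  83 136 137 131]
 [135 135  69  67  78  78  96 117 117 114 104 107 106 114 137 133]
 [136 134  72  74  82 119 127 126 125 125 127 114 110 102 139 133]
 [134 136  74  75 118 127 126 128 126 128 126 125 114 111 134 134]
 [135 136  73  84 130 125 122 124 128 128 124 123 116 118 136 134]
 [136 136  69  94 124 128 122 124 124 127 125 126 119 120 136 132]
 [133 135  84  94 126 129 125 123 125 125 127 127 118 124 136 134]
 [135 136 132  70 123 126 129 128 124 123 126 129 108 132 137 136]
 [134 138 136  99  96 125 124 126 125 124 122 109 127 133 135 136]
 [137 135 133 136 126  88 120 122 128 127 101 127 132 131 136 135]
 [135 134 133 132 130 132 130 128 123 130 129 131 129 130 135 137]
 [137 136 134 133 129 133 132 130 136 132 133 130 129 130 136 133]
 [137 137 131 131 131 131 130 133 136 136 129 129 128 132 138 137]]
282 172
```

View pics/w2.png

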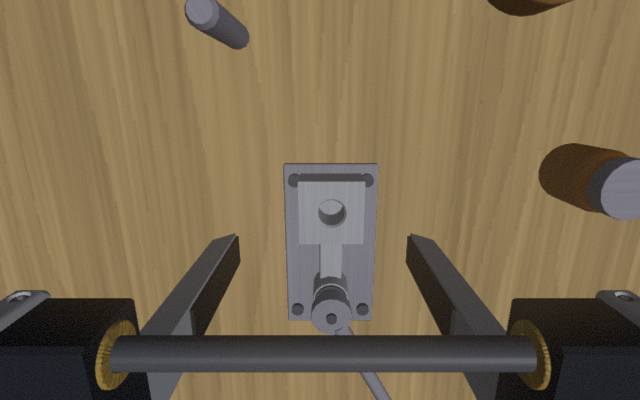

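View pics/crop2.png

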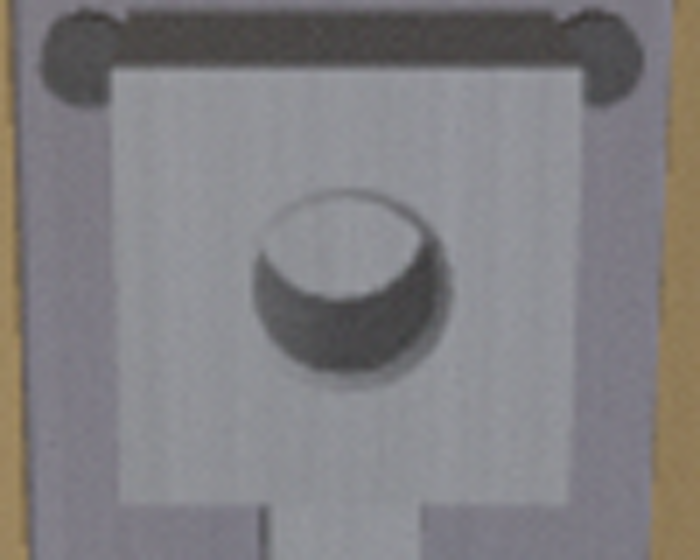

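>>> send_rows(
  deltas=[
    {"slide": [-0.028,0,-0.016],"twist": 0,"hand": 0},
    {"slide": [-0.055,0,-0.032],"twist": 0,"hand": 0},
    {"slide": [-0.083,0,-0.048],"twist": 0,"hand": 0},
    {"slide": [-0.11,0,-0.064],"twist": 0,"hand": 0},
    {"slide": [-0.1376,0,-0.08],"twist": 0,"hand": 0},
    {"slide": [-0.1376,0,-0.08],"twist": 0,"hand": 0},
    {"slide": [-0.1376,0.03,-0.08],"twist": 0,"hand": 0.2},
    {"slide": [-0.1376,0.06,-0.08],"twist": 0,"hand": 0.3},
  ],
)

```text
time: 2.67
position: [436.1, 292.8, 127.7]
tcp_rot: [0.503, -0.499, 0.498, -0.5]
wrist_force: [0.2, 0.0, -1.6]
opening: 83.7
```

>>> send_rows(
  deltas=[
    {"slide": [0,0.02,0],"twist": 0,"hand": 0.3},
    {"slide": [0,0.04,0],"twist": 0,"hand": 0.3},
    {"slide": [0,0.0535,0],"twist": 0,"hand": 0.4},
    {"slide": [0,0.0535,0],"twist": 0,"hand": 0.5},
  ],
)

```text
time: 3.0
position: [432.5, 290.3, 69.3]
tcp_rot: [-0.499, 0.502, -0.5, 0.499]
wrist_force: [0.2, 0.2, -0.3]
opening: 57.3
```

Run:
```python
from h import *
M,p=tool(); c=camera_info("wrist");im=capture("wrist"); cv2.imwrite("pics/w3.png",im)
o=monitor.get_obs();print(M,p,o["time"],o["opening"],o["wrist_force"],proj(c,[434.9,290,110]))
```

```text
[[ 0.0021 -0.005   1.    ]
 [-1.     -0.002   0.0021]
 [ 0.002  -1.     -0.005 ]] [432.5259 290.29    69.3278] 3.05 53.53901565655997 [ 0.5339 -0.0149  0.7003] [323.9666 286.3316]
```

View pics/w3.png

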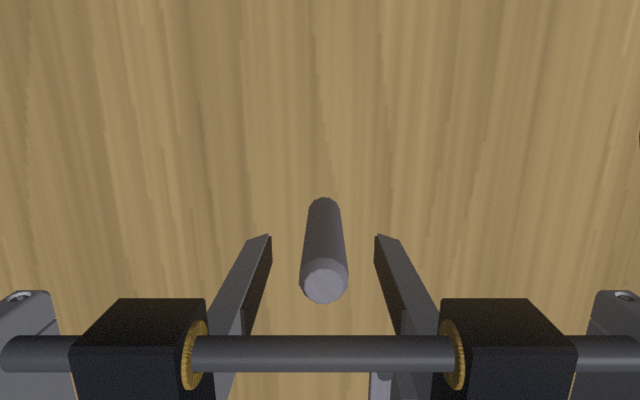

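>>> send_rows(
  deltas=[
    {"slide": [0,0,0],"twist": 0,"hand": 0.8},
    {"slide": [0,0,0],"twist": 0,"hand": 1},
    {"slide": [0,0,0],"twist": 0,"hand": 1},
    {"slide": [0,0,0],"twist": 0,"hand": 1},
    {"slide": [0,0,0],"twist": 0,"hand": 1},
    {"slide": [0,0,0],"twist": 0,"hand": 1},
  ],
  newtons=35,
)

```text
time: 3.55
position: [435.4, 290.8, 72.9]
tcp_rot: [0.5, -0.5, 0.5, -0.5]
wrist_force: [-1.1, 0.2, 4.8]
opening: 23.1
```

>>> send_rows(
  deltas=[
    {"slide": [0,-0.01,0],"twist": 0,"hand": 1},
    {"slide": [0,-0.03,0],"twist": 0,"hand": 1},
    {"slide": [0,-0.055,0],"twist": 0,"hand": 1},
    {"slide": [0,-0.08,0],"twist": 0,"hand": 1},
    {"slide": [0,-0.08,0],"twist": 0,"hand": 1},
  ],
)

```text
time: 3.97
position: [438.1, 291.6, 157.2]
tcp_rot: [0.503, -0.497, 0.499, -0.501]
wrist_force: [1.4, 0.3, -1.6]
opening: 23.3
```

```bash
cat >> h.py <<'E'
def avg(n=10):
    P=[];F=[];Q=[]
    for _ in range(n):
        capture("top"); o=monitor.get_obs(); P.append(o["position"]);F.append(o["wrist_force"])
        w,x,y,z=o["tcp_rot"];Q.append([x,y,z,w])
    return np.mean(P,0),np.std(P,0),np.mean(F,0),R.from_quat(Q).mean().as_matrix(),o["time"],o["opening"]
E
python3 - <<'E'
from h import *
print(*avg(10),sep="\n"); im=capture("wrist"); cv2.imwrite("pics/w4.png",im)
g=cv2.cvtColor(im[255:325,290:355],cv2.COLOR_BGR2GRAY).astype(int); print(g[::3,::2])
E
```

```text
[434.4552 290.1784 150.8419]
[0.9182 0.354  1.4087]
[-0.0485 -0.4986 -2.8007]
[[-0.0001 -0.0015  1.    ]
 [-1.     -0.0007 -0.0001]
 [ 0.0007 -1.     -0.0015]]
4.4667
23.499871260690973
[[ 72  68  69  48  41  44  59  62  55  57  57  59  59  60  68  71  73  73
   73  73  72  71  69  71  74  79  79  81  37  32  61  73  69]
 [ 64  67  70  48  40  44  62  61  56  57  61  63  76  81  85  88  85  85
   90  93  96  95  90  79  74  76  82  83  36  40  52  69  72]
 [ 70  70  88  39  41  44  59  58  66  70  70  72  76  80  86  85  88  93
   92  89  95  98 100  99 105  92  81  79  49  40  42  68  75]
 [ 68  69  66  42  39  52  59  65  67  71  78  76  77  83  86  86  89  93
   92  94 101  99  99 101 105 103 110  85  61  45  43  68  70]
 [ 68  75  47  33  40  58  65  70  66  70  72  76  80  91 113 123 122 123
  123 123 124 109 102 106 106 105 107 108  83  39  40  62  72]
 [ 69  79  36  40  41  56  64  66  64  68  89 111 119 123 125 126 126 125
  126 125 125 125 124 118 108 107 107 109 102  39  42  47  69]
 [ 70  88  39  41  36  61  64  70  68  89 117 125 121 126 124 126 126 126
  124 123 128 126 
[... 1674 characters left out ...]
5  48  33  25]
 [ 47  39  36 105 133 135 133 135 137 137 135 134 136 131 131 129 131 134
  133 135 134 135 131 126 125 128 128 134 134 137  54  29  34]
 [ 45  30  32 127 132 132 134 134 132 136 135 135 135 131 130 129 129 132
  132 137 137 133 130 129 124 126 124 136 135 139  70  35  36]
 [ 47  36  44 130 134 135 133 136 136 135 135 135 136 133 129 131 132 133
  134 137 137 133 131 128 123 128 127 134 135 136  93  33  36]
 [ 49  34  43 130 131 136 133 135 135 138 133 135 137 133 128 133 129 133
  133 136 138 136 130 126 125 126 127 135 134 135 137  32  38]
 [ 49  38  63 132 131 132 133 136 136 138 137 135 134 129 129 128 132 128
  133 134 137 136 131 126 127 124 126 135 136 136 137  35  41]]
```

>>> send_rows(
  deltas=[
    {"slide": [0.02,0,0.011],"twist": 0,"hand": 1},
    {"slide": [0.05,0,0.028],"twist": 0,"hand": 1},
    {"slide": [0.08,0,0.045],"twist": 0,"hand": 1},
    {"slide": [0.11,0,0.062],"twist": 0,"hand": 1},
    {"slide": [0.14,0,0.078],"twist": 0,"hand": 1},
    {"slide": [0.156,0,0.087],"twist": 0,"hand": 1},
    {"slide": [0.1635,0,0.0905],"twist": 0,"hand": 1},
    {"slide": [0.1635,0,0.0905],"twist": 0,"hand": 1},
  ],
)

```text
time: 5.18
position: [526.1, 125.8, 151.8]
tcp_rot: [0.499, -0.499, 0.501, -0.501]
wrist_force: [0.1, -0.3, -2.1]
opening: 23.4
```

>>> send_rows(
  deltas=[
    {"slide": [0,0.012,0],"twist": 0,"hand": 1},
    {"slide": [0,0.024,0],"twist": 0,"hand": 1},
    {"slide": [0,0.028,0],"twist": 0,"hand": 1},
    {"slide": [0,0.028,0],"twist": 0,"hand": 1},
  ],
)

```text
time: 5.52
position: [523.2, 128.0, 121.3]
tcp_rot: [-0.499, 0.502, -0.501, 0.498]
wrist_force: [-0.0, -0.4, -2.2]
opening: 23.6
```

Run:
```python
from h import *
print(*avg(10),sep="\n")
A=[]
im=capture("wrist");cv2.imwrite("pics/w5.png",im); s=capture("side");cv2.imwrite("pics/s5.png",s)
A.append(cv2.resize(im[150:310,240:400],(600,600),interpolation=cv2.INTER_CUBIC)[:,100:500])
A.append(cv2.resize(s[200:290,300:390],(600,600),interpolation=cv2.INTER_CUBIC)[:,100:500])
cv2.imwrite("pics/c5.png",np.hstack(A))
```

```text
[525.5354 127.3068 124.0478]
[0.557  0.2844 0.6502]
[ 0.0387 -0.291  -2.4981]
[[ 0.0005  0.0002  1.    ]
 [-1.      0.      0.0005]
 [-0.     -1.      0.0002]]
6.0167
23.453526313731302
```

View pics/c5.png

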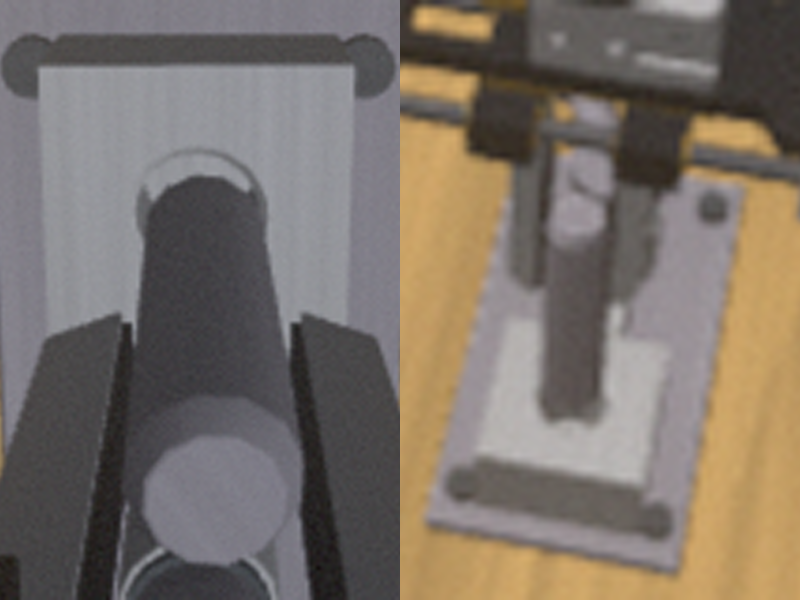

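>>> send_rows(
  deltas=[
    {"slide": [0,0.003,0],"twist": 0,"hand": 1},
    {"slide": [0,0.006,0],"twist": 0,"hand": 1},
    {"slide": [0,0.008,0],"twist": 0,"hand": 1},
    {"slide": [0,0.01,0],"twist": 0,"hand": 1},
    {"slide": [0,0.012,0],"twist": 0,"hand": 1},
    {"slide": [0,0.013,0],"twist": 0,"hand": 1},
  ],
)

```text
time: 6.62
position: [525.3, 126.9, 110.4]
tcp_rot: [-0.5, 0.5, -0.5, 0.5]
wrist_force: [0.3, 0.1, -2.7]
opening: 23.3
```

>>> send_rows(
  deltas=[
    {"slide": [0,0.002,0],"twist": 0,"hand": 1},
    {"slide": [0,0.004,0],"twist": 0,"hand": 1},
    {"slide": [0,0.006,0],"twist": 0,"hand": 1},
    {"slide": [0,0.008,0],"twist": 0,"hand": 1},
  ],
)

```text
time: 6.95
position: [525.4, 126.9, 102.7]
tcp_rot: [-0.5, 0.5, -0.5, 0.5]
wrist_force: [-1.4, 0.2, -1.4]
opening: 23.1
```

>>> send_rows(
  deltas=[
    {"slide": [0,0.002,0],"twist": 0,"hand": 1},
    {"slide": [0,0.004,0],"twist": 0,"hand": 1},
    {"slide": [0,0.006,0],"twist": 0,"hand": 1},
    {"slide": [0,0.008,0],"twist": 0,"hand": 1},
  ],
)

```text
time: 7.28
position: [525.3, 127.0, 94.7]
tcp_rot: [-0.5, 0.5, -0.5, 0.5]
wrist_force: [-3.0, -0.3, -0.4]
opening: 23.2
```

>>> send_rows(
  deltas=[
    {"slide": [0,0.002,-0.0005],"twist": 0,"hand": 1},
    {"slide": [0,0.004,-0.0005],"twist": 0,"hand": 1},
    {"slide": [0,0.006,-0.0005],"twist": 0,"hand": 1},
    {"slide": [0,0.008,-0.0005],"twist": 0,"hand": 1},
  ],
)

```text
time: 7.62
position: [525.0, 127.0, 86.7]
tcp_rot: [-0.5, 0.5, -0.5, 0.5]
wrist_force: [-1.5, -0.0, -1.3]
opening: 23.3
```

>>> send_rows(
  deltas=[
    {"slide": [0,0.001,0],"twist": 0,"hand": 1},
    {"slide": [0,0.002,0],"twist": 0,"hand": 1},
    {"slide": [0,0.003,0],"twist": 0,"hand": 1},
  ],
)

```text
time: 7.87
position: [525.0, 126.9, 83.9]
tcp_rot: [-0.5, 0.5, -0.5, 0.5]
wrist_force: [-1.7, -2.1, -0.9]
opening: 23.3
```

>>> send_rows(
  deltas=[
    {"slide": [0,0.001,0],"twist": 0,"hand": 1},
    {"slide": [0,0.0015,0],"twist": 0,"hand": 1},
    {"slide": [0,0.002,0],"twist": 0,"hand": 1},
  ],
)

```text
time: 8.12
position: [525.2, 127.0, 82.9]
tcp_rot: [-0.5, 0.5, -0.5, 0.5]
wrist_force: [-5.5, -0.7, 8.1]
opening: 23.0
```

>>> send_rows(
  deltas=[
    {"slide": [0,0.0005,0],"twist": 0,"hand": 1},
    {"slide": [0,0.001,0],"twist": 0,"hand": 1},
  ],
)

```text
time: 8.28
position: [525.4, 127.0, 82.8]
tcp_rot: [-0.5, 0.5, -0.5, 0.5]
wrist_force: [-9.0, -1.3, 14.3]
opening: 23.3
```

>>> send_rows(
  deltas=[
    {"slide": [0,-0.001,-0.0005],"twist": 0,"hand": 1},
    {"slide": [0,-0.001,-0.0005],"twist": 0,"hand": 0.6},
    {"slide": [0,-0.001,-0.0005],"twist": 0,"hand": 0.6},
    {"slide": [0,-0.001,-0.0005],"twist": 0,"hand": 0.5},
    {"slide": [0,-0.001,-0.0005],"twist": 0,"hand": 0.5},
  ],
)

```text
time: 8.7
position: [525.1, 127.0, 82.1]
tcp_rot: [0.5, -0.5, 0.5, -0.5]
wrist_force: [-0.3, 0.1, -0.7]
opening: 45.6
```

>>> send_rows(
  deltas=[
    {"slide": [0,-0.02,0],"twist": 0,"hand": 0.4},
    {"slide": [0,-0.05,0],"twist": 0,"hand": 0.4},
    {"slide": [0,-0.08,0],"twist": 0,"hand": 0.4},
    {"slide": [0,-0.11,0],"twist": 0,"hand": 0.4},
    {"slide": [0,-0.14,0],"twist": 0,"hand": 0.4},
    {"slide": [-0.02,-0.15,0],"twist": 0,"hand": 0.4},
    {"slide": [-0.02,-0.15,0],"twist": 0,"hand": 0.4},
  ],
)

```text
time: 9.28
position: [526.8, 148.7, 236.3]
tcp_rot: [0.503, -0.498, 0.498, -0.501]
wrist_force: [0.5, -0.5, -0.5]
opening: 56.6
```

Run:
```python
from h import *
p,sd,F,M,t,op=avg(8); print(p,F,t,op,M,sep="\n")
im=capture("wrist");cv2.imwrite("pics/w6.png",im); s=capture("side");cv2.imwrite("pics/s6.png",s)
c=camera_info("wrist"); cs=camera_info("side")
for z in(120,140): print(z,proj(c,[525.3,126,z]),proj(cs,[525.3,126,z]))
A=cv2.resize(im[130:330,230:430],(500,500),interpolation=cv2.INTER_CUBIC)
B=cv2.resize(s[200:290,310:364],(300,500),interpolation=cv2.INTER_CUBIC)
cv2.imwrite("pics/c6.png",np.hstack([A,B]))
```

```text
[524.1784 146.7645 230.9766]
[-0.2879 -0.1172  0.0459]
9.6833
56.63081210550669
[[ 0.0001 -0.0013  1.    ]
 [-1.     -0.0002  0.0001]
 [ 0.0002 -1.     -0.0013]]
120 [322.0071 216.7675] [341.8236 242.0508]
140 [321.9477 224.7547] [342.2102 237.0991]
```

View pics/c6.png

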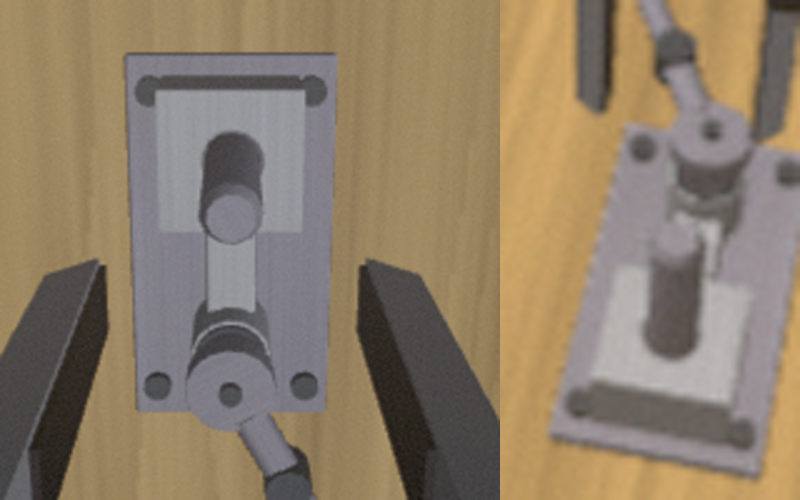

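>>> send_rows(
  deltas=[
    {"slide": [0.036,0,0.0115],"twist": 0,"hand": 0.6},
    {"slide": [0.072,0,0.023],"twist": 0,"hand": 0.8},
    {"slide": [0.108,0.0,0.0345],"twist": -0.08,"hand": 1},
    {"slide": [0.144,0.0,0.046],"twist": -0.16,"hand": 1},
    {"slide": [0.18,0.012,0.0575],"twist": -0.25,"hand": 1},
    {"slide": [0.216,0.025,0.069],"twist": -0.33,"hand": 1},
    {"slide": [0.25,0.037,0.08],"twist": -0.41,"hand": 1},
    {"slide": [0.286,0.051,0.092],"twist": -0.49,"hand": 1},
  ],
)

```text
time: 10.45
position: [616.9, -140.9, 180.6]
tcp_rot: [0.607, -0.607, 0.362, -0.363]
wrist_force: [-0.2, -0.3, -0.1]
opening: 6.4
```

>>> send_rows(
  deltas=[
    {"slide": [0,0,0],"twist": 0,"hand": 1},
    {"slide": [0,0,0],"twist": 0,"hand": 1},
    {"slide": [0,0,0],"twist": 0,"hand": 1},
  ],
)

```text
time: 10.7
position: [616.4, -138.8, 180.9]
tcp_rot: [0.606, -0.606, 0.364, -0.364]
wrist_force: [-0.2, -1.0, 0.0]
opening: 0.6
```

Run:
```python
from h import *
p,sd,F,M,t,op=avg(8); print(p,F,t,op,M,sep="\n")
im=capture("wrist");cv2.imwrite("pics/w7.png",im)
c=camera_info("wrist")
print("grip,screw pred",proj(c,[616.2,-139.6,69]),proj(c,[525,31,76]))
d=np.array([91.2,-170.6])/193.4
for s in(148,238): print(proj(c,np.append(np.array([525,31])+d*s,69)))
```

```text
[ 616.7261 -138.0787  181.6776]
[ 0.2872  0.0277 -0.0771]
11.1
0.4932355303841784
[[ 0.4716  0.001   0.8818]
 [-0.8818 -0.0003  0.4716]
 [ 0.0007 -1.      0.0007]]
grip,screw pred [320.3444 194.0961] [319.9914 -70.5256]
[320.2871 141.8303]
[320.3962 241.3077]
```

View pics/w7.png

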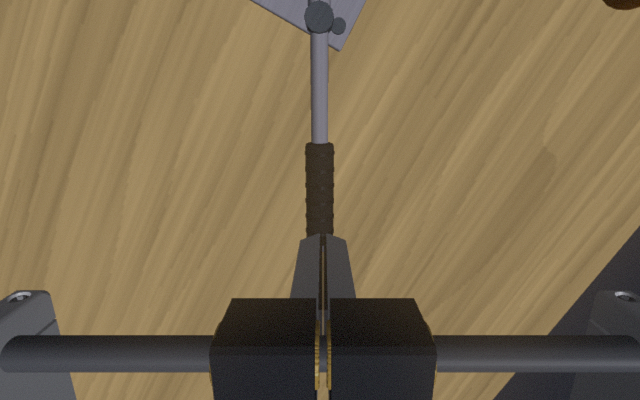

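>>> send_rows(
  deltas=[
    {"slide": [0,0,0.02],"twist": 0,"hand": 1},
    {"slide": [0,0.02,0.04],"twist": 0,"hand": 1},
    {"slide": [0,0.05,0.04],"twist": 0,"hand": 1},
    {"slide": [0,0.08,0.04],"twist": 0,"hand": 1},
    {"slide": [0,0.11,0.04],"twist": 0,"hand": 1},
    {"slide": [0,0.13,0.04],"twist": 0,"hand": 1},
    {"slide": [0,0.13,0.036],"twist": 0,"hand": 1},
    {"slide": [0,0.13,0.036],"twist": 0,"hand": 1},
  ],
)

```text
time: 11.82
position: [647.1, -121.9, 50.0]
tcp_rot: [-0.606, 0.607, -0.365, 0.363]
wrist_force: [0.1, -0.0, -0.3]
opening: 0.4
```

Run:
```python
from h import *
p,sd,F,M,t,op=avg(8); print(p,F,t,op,M,sep="\n")
print("rel grip in tool",M.T@(p-[616.2,-139.6,69]))
```

```text
[ 649.4322 -122.5287   52.8907]
[0.0009 0.0526 0.0187]
12.2167
0.517125913574733
[[ 0.4706  0.0028  0.8824]
 [-0.8824 -0.001   0.4706]
 [ 0.0022 -1.      0.002 ]]
rel grip in tool [ 0.5388 16.1845 37.3241]
```

>>> send_rows(
  deltas=[
    {"slide": [0,0,-0.003],"twist": 0,"hand": 1},
    {"slide": [0,0,-0.006],"twist": 0,"hand": 1},
    {"slide": [0,0,-0.008],"twist": 0,"hand": 1},
    {"slide": [0,0,-0.01],"twist": 0,"hand": 1},
  ],
)

```text
time: 12.55
position: [639.1, -126.9, 50.9]
tcp_rot: [-0.606, 0.606, -0.364, 0.364]
wrist_force: [0.3, 0.0, 0.1]
opening: 0.6
```

>>> send_rows(
  deltas=[
    {"slide": [0,0,-0.001],"twist": 0,"hand": 1},
    {"slide": [0,0,-0.002],"twist": 0,"hand": 1},
    {"slide": [0,0,-0.003],"twist": 0,"hand": 1},
  ],
)

```text
time: 12.8
position: [636.8, -128.3, 50.9]
tcp_rot: [-0.606, 0.606, -0.364, 0.364]
wrist_force: [-1.5, -0.3, -0.2]
opening: 0.5
```

>>> send_rows(
  deltas=[
    {"slide": [0,0,-0.001],"twist": 0,"hand": 1},
    {"slide": [0,0,-0.002],"twist": 0,"hand": 1},
  ],
)

```text
time: 12.97
position: [635.8, -128.8, 51.2]
tcp_rot: [0.607, -0.606, 0.363, -0.364]
wrist_force: [4.0, 3.2, -0.2]
opening: 0.4
```

>>> send_rows(
  deltas=[
    {"slide": [0.0002,0,-0.0019],"twist": 0.01,"hand": 1},
    {"slide": [0.0004,0,-0.0039],"twist": 0.02,"hand": 1},
    {"slide": [0.0006,0,-0.0058],"twist": 0.03,"hand": 1},
    {"slide": [0.0007,0,-0.0078],"twist": 0.04,"hand": 1},
    {"slide": [0.0009,0,-0.0097],"twist": 0.05,"hand": 1},
  ],
)

```text
time: 13.38
position: [628.9, -133.6, 51.8]
tcp_rot: [0.598, -0.596, 0.378, -0.38]
wrist_force: [6.2, 4.5, 0.1]
opening: 0.4
```

>>> send_rows(
  deltas=[
    {"slide": [0.0002,0,-0.0019],"twist": 0.01,"hand": 1},
    {"slide": [0.0004,0,-0.0039],"twist": 0.02,"hand": 1},
    {"slide": [0.0006,0,-0.0058],"twist": 0.03,"hand": 1},
    {"slide": [0.0007,0,-0.0078],"twist": 0.04,"hand": 1},
    {"slide": [0.0009,0,-0.0097],"twist": 0.05,"hand": 1},
  ],
)

```text
time: 13.8
position: [620.7, -138.6, 51.9]
tcp_rot: [0.589, -0.586, 0.393, -0.395]
wrist_force: [7.4, 4.6, -0.8]
opening: 0.7
```

>>> send_rows(
  deltas=[
    {"slide": [0.0002,0,-0.0019],"twist": 0.01,"hand": 1},
    {"slide": [0.0004,0,-0.0039],"twist": 0.02,"hand": 1},
    {"slide": [0.0006,0,-0.0058],"twist": 0.03,"hand": 1},
    {"slide": [0.0007,0,-0.0078],"twist": 0.04,"hand": 1},
    {"slide": [0.0009,0,-0.0097],"twist": 0.05,"hand": 1},
  ],
)

```text
time: 14.22
position: [612.3, -143.2, 52.0]
tcp_rot: [0.579, -0.576, 0.407, -0.41]
wrist_force: [7.2, 4.3, -1.9]
opening: 0.5
```

>>> send_rows(
  deltas=[
    {"slide": [0.0002,0,-0.0019],"twist": 0.01,"hand": 1},
    {"slide": [0.0004,0,-0.0039],"twist": 0.02,"hand": 1},
    {"slide": [0.0006,0,-0.0058],"twist": 0.03,"hand": 1},
    {"slide": [0.0007,0,-0.0078],"twist": 0.04,"hand": 1},
    {"slide": [0.0009,0,-0.0097],"twist": 0.05,"hand": 1},
  ],
)

```text
time: 14.63
position: [603.6, -147.4, 52.1]
tcp_rot: [0.568, -0.565, 0.421, -0.425]
wrist_force: [8.1, 4.3, -1.3]
opening: 0.6
```

>>> send_rows(
  deltas=[
    {"slide": [0.0002,0,-0.0019],"twist": 0.01,"hand": 1},
    {"slide": [0.0004,0,-0.0039],"twist": 0.02,"hand": 1},
    {"slide": [0.0006,0,-0.0058],"twist": 0.03,"hand": 1},
    {"slide": [0.0007,0,-0.0078],"twist": 0.04,"hand": 1},
    {"slide": [0.0009,0,-0.0097],"twist": 0.05,"hand": 1},
  ],
)

```text
time: 15.05
position: [594.8, -151.1, 52.2]
tcp_rot: [0.558, -0.554, 0.435, -0.439]
wrist_force: [9.0, 3.7, -1.3]
opening: 0.8
```

Run:
```python
from h import *
p,sd,F,M,t,op=avg(8); print(p,F,t,op,M,sep="\n")
v=p-[525.2,31.3,0]; print("F in tool",M.T@F,"rel screw in tool",M.T@v)
```

```text
[ 594.5271 -151.1844   52.0875]
[ 7.0878  3.3717 -0.8519]
15.45
0.3056583560367669
[[ 0.237   0.0063  0.9715]
 [-0.9715  0.0003  0.237 ]
 [ 0.0012 -1.      0.0062]]
F in tool [-1.5969  0.8976  7.6795] rel screw in tool [193.7767 -51.7095  24.4259]
```

>>> send_rows(
  deltas=[
    {"slide": [0.0002,0,-0.0019],"twist": 0.01,"hand": 1},
    {"slide": [0.0004,0,-0.0039],"twist": 0.02,"hand": 1},
    {"slide": [0.0006,0,-0.0058],"twist": 0.03,"hand": 1},
  ],
)

```text
time: 15.7
position: [589.4, -153.1, 52.2]
tcp_rot: [0.551, -0.548, 0.443, -0.447]
wrist_force: [8.3, 3.4, -1.2]
opening: 0.4
```

>>> send_rows(
  deltas=[
    {"slide": [0.0002,0,-0.0019],"twist": 0.01,"hand": 1},
    {"slide": [0.0004,0,-0.0039],"twist": 0.02,"hand": 1},
    {"slide": [0.0006,0,-0.0058],"twist": 0.03,"hand": 1},
  ],
)

```text
time: 15.95
position: [584.0, -155.0, 52.3]
tcp_rot: [0.544, -0.541, 0.451, -0.455]
wrist_force: [7.5, 3.9, -0.7]
opening: 0.4
```

>>> send_rows(
  deltas=[
    {"slide": [0.0002,0,-0.0019],"twist": 0.01,"hand": 1},
    {"slide": [0.0004,0,-0.0039],"twist": 0.02,"hand": 1},
  ],
)

```text
time: 16.12
position: [580.3, -156.2, 52.4]
tcp_rot: [0.54, -0.536, 0.457, -0.461]
wrist_force: [8.6, 4.3, -0.8]
opening: 0.6
```

Run:
```python
from h import *
p,sd,F,M,t,op=avg(4); print(p,F,M.T@F,t)
cv2.imwrite("pics/t8.png",capture("top"))
```

```text
[ 580.0339 -156.2501   52.2822] [ 7.9339  3.6542 -1.2929] [-2.3533  1.3497  8.4031] 16.3167
```

>>> send_rows(
  deltas=[
    {"slide": [0.0002,0,-0.0019],"twist": 0.01,"hand": 1},
    {"slide": [0.0004,0,-0.0039],"twist": 0.02,"hand": 1},
    {"slide": [0.0006,0,-0.0058],"twist": 0.03,"hand": 1},
  ],
)

```text
time: 16.62
position: [574.8, -157.8, 52.4]
tcp_rot: [0.533, -0.529, 0.465, -0.469]
wrist_force: [8.3, 3.0, -0.5]
opening: 0.1
```

>>> send_rows(
  deltas=[
    {"slide": [0.0002,0,-0.0019],"twist": 0.01,"hand": 1},
    {"slide": [0.0004,0,-0.0039],"twist": 0.02,"hand": 1},
    {"slide": [0.0006,0,-0.0058],"twist": 0.03,"hand": 1},
  ],
)

```text
time: 16.87
position: [569.3, -159.3, 52.5]
tcp_rot: [0.526, -0.522, 0.472, -0.477]
wrist_force: [10.0, 2.6, -1.4]
opening: 0.9
```

>>> send_rows(
  deltas=[
    {"slide": [0.0002,0,-0.0019],"twist": 0.01,"hand": 1},
    {"slide": [0.0004,0,-0.0039],"twist": 0.02,"hand": 1},
    {"slide": [0.0006,0,-0.0058],"twist": 0.03,"hand": 1},
  ],
)

```text
time: 17.12
position: [563.7, -160.5, 52.6]
tcp_rot: [0.519, -0.515, 0.48, -0.485]
wrist_force: [9.9, 3.6, -1.3]
opening: 0.9
```

>>> send_rows(
  deltas=[
    {"slide": [0.0002,0,-0.0019],"twist": 0.01,"hand": 1},
    {"slide": [0.0004,0,-0.0039],"twist": 0.02,"hand": 1},
    {"slide": [0.0006,0,-0.0058],"twist": 0.03,"hand": 1},
  ],
)

```text
time: 17.37
position: [558.1, -161.7, 52.6]
tcp_rot: [0.512, -0.508, 0.488, -0.493]
wrist_force: [10.1, 2.4, -1.1]
opening: 0.6
```

>>> send_rows(
  deltas=[
    {"slide": [0.0002,0,-0.0019],"twist": 0.01,"hand": 1},
    {"slide": [0.0004,0,-0.0039],"twist": 0.02,"hand": 1},
    {"slide": [0.0006,0,-0.0058],"twist": 0.03,"hand": 1},
  ],
)

```text
time: 17.62
position: [552.4, -162.6, 52.7]
tcp_rot: [0.504, -0.5, 0.495, -0.5]
wrist_force: [10.6, 2.7, -1.8]
opening: 0.5
```

>>> send_rows(
  deltas=[
    {"slide": [0.0002,0,-0.0019],"twist": 0.01,"hand": 1},
    {"slide": [0.0004,0,-0.0039],"twist": 0.02,"hand": 1},
    {"slide": [0.0006,0,-0.0058],"twist": 0.03,"hand": 1},
  ],
)

```text
time: 17.87
position: [546.7, -163.4, 52.8]
tcp_rot: [-0.497, 0.493, -0.503, 0.508]
wrist_force: [9.9, 2.4, -1.4]
opening: 0.3
```

>>> send_rows(
  deltas=[
    {"slide": [0.0002,0,-0.0019],"twist": 0.01,"hand": 1},
    {"slide": [0.0004,0,-0.0039],"twist": 0.02,"hand": 1},
  ],
)

```text
time: 18.03
position: [542.9, -163.9, 52.9]
tcp_rot: [-0.492, 0.487, -0.507, 0.513]
wrist_force: [10.1, 1.9, -2.2]
opening: 0.4
```

Run:
```python
from h import *
p,sd,F,M,t,op=avg(4); print(p,F,M.T@F,t)
cv2.imwrite("pics/w9.png",capture("wrist"))
```

```text
[ 542.6714 -163.8817   52.7783] [10.0971  1.8166 -1.2008] [-2.2324  1.2927 10.0019] 18.2333
```

>>> send_rows(
  deltas=[
    {"slide": [0.0002,0,-0.0019],"twist": 0.01,"hand": 1},
    {"slide": [0.0004,0,-0.0039],"twist": 0.02,"hand": 1},
    {"slide": [0.0006,0,-0.0058],"twist": 0.03,"hand": 1},
  ],
)

```text
time: 18.53
position: [536.9, -164.4, 52.8]
tcp_rot: [-0.484, 0.48, -0.515, 0.52]
wrist_force: [9.7, 1.8, -1.5]
opening: 0.0
```

>>> send_rows(
  deltas=[
    {"slide": [0.0002,0,-0.0019],"twist": 0.01,"hand": 1},
    {"slide": [0.0004,0,-0.0039],"twist": 0.02,"hand": 1},
  ],
)

```text
time: 18.7
position: [532.9, -164.7, 52.8]
tcp_rot: [-0.478, 0.475, -0.52, 0.525]
wrist_force: [9.1, 0.3, -1.0]
opening: 0.6
```

Run:
```python
from h import *
p,sd,F,M,t,op=avg(4); print(p,F,M.T@F,t)
cv2.imwrite("pics/w10.png",capture("wrist"))
a,b=[cv2.imread(f"pics/{n}.png") for n in("w9","w10")]
for im in(a,b):
    g=cv2.cvtColor(im,cv2.COLOR_BGR2HSV)
    m=((g[...,1]<70)).astype(np.uint8) # grey/black, not wood
    for r in(20,60,100,130,170,210):
        x=np.flatnonzero(m[r,230:400]); print(r, 230+x.min() if len(x) else None, 230+x.max() if len(x) else None, end=" | ")
    print()
```

```text
[ 532.5958 -164.6733   52.676 ] [ 8.2885  0.3282 -0.503 ] [-1.0824  0.5734  8.2194] 18.9
20 246 278 | 60 249 280 | 100 252 282 | 130 254 283 | 170 257 285 | 210 254 296 | 
20 252 284 | 60 254 285 | 100 256 286 | 130 257 286 | 170 259 287 | 210 269 297 |
```

>>> send_rows(
  deltas=[
    {"slide": [0,0,0.004],"twist": 0,"hand": 1},
    {"slide": [0,0,0.008],"twist": 0,"hand": 1},
    {"slide": [0,0,0.012],"twist": 0,"hand": 1},
    {"slide": [0,0,0.016],"twist": 0,"hand": 1},
    {"slide": [0,0,0.02],"twist": 0,"hand": 1},
    {"slide": [0,0,0.026],"twist": 0,"hand": 1},
    {"slide": [0,0,0.034],"twist": 0,"hand": 1},
    {"slide": [0,0,0.045],"twist": 0,"hand": 1},
  ],
)

```text
time: 19.62
position: [574.1, -168.0, 50.7]
tcp_rot: [0.477, -0.477, 0.522, -0.522]
wrist_force: [-0.8, 0.7, -0.2]
opening: 0.4
```

>>> send_rows(
  deltas=[
    {"slide": [0,0,0.015],"twist": 0,"hand": 1},
    {"slide": [0,-0.02,0.015],"twist": 0,"hand": 1},
    {"slide": [0,-0.05,0.015],"twist": 0,"hand": 1},
    {"slide": [0,-0.08,0.015],"twist": 0,"hand": 1},
    {"slide": [0,-0.11,0.015],"twist": 0,"hand": 1},
    {"slide": [0,-0.14,0.015],"twist": 0,"hand": 1},
    {"slide": [0,-0.16,0],"twist": 0,"hand": 1},
    {"slide": [0,-0.16,-0.02],"twist": 0,"hand": 1},
  ],
)

```text
time: 20.28
position: [557.3, -167.7, 216.9]
tcp_rot: [-0.478, 0.476, -0.519, 0.525]
wrist_force: [0.3, -0.5, 0.4]
opening: 0.3
```

Run:
```python
from h import *
p,sd,F,M,t,op=avg(4); print(p,F,t)
a=capture("wrist");b=capture("top");cv2.imwrite("pics/w11.png",a);cv2.imwrite("pics/t11.png",b)
A=cv2.resize(a,(480,300)); B=cv2.resize(b[130:290,170:450],(560,320),interpolation=cv2.INTER_CUBIC)
C=np.zeros((600,800,3),np.uint8); C[:300,:480]=A; C[275:595,235:795]=B; C[:275,:480]=A[:275]; cv2.imwrite("pics/c11.png",C)
```

```text
[ 553.7334 -166.2834  211.8856] [ 0.7818  0.0419 -0.1202] 20.4833
```

View pics/c11.png

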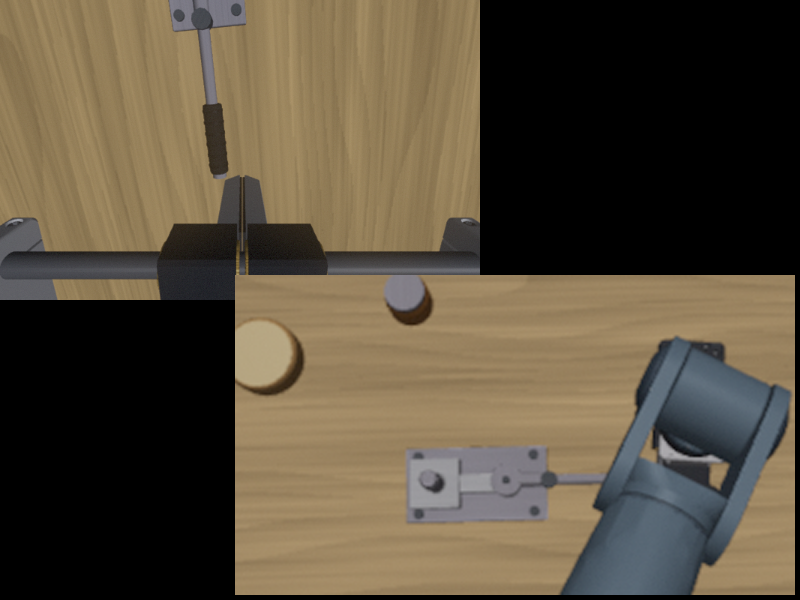

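Run:
```python
from h import *
a=cv2.imread("pics/w11.png");g=cv2.cvtColor(a,cv2.COLOR_BGR2HSV); m=g[...,1]<70; c=camera_info("wrist")
pts=[]
for r in range(50,130,6):
    x=230+np.flatnonzero(m[r,230:340]); pts.append(plane(c,(x.min()+x.max())/2,r,69)[:2])
pts=np.array(pts); d,*_=[cv2.fitLine(pts.astype(np.float32),cv2.DIST_L2,0,.01,.01).ravel()]
print(d, "angle",np.arctan(d[1]/d[0])); n=np.array([-d[1],d[0]])
print("lever line distance from screw axis mm", n@(np.array([525.2,31.3])-d[2:]), pts[[0,-1]])
```

```text
[  0.0102   0.9999 523.3445 -75.0041] angle 1.560617
lever line distance from screw axis mm -0.7732721403297261 [[ 523.7965  -42.7027]
 [ 523.002  -108.538 ]]
```

```bash
python3 -c "
from rig import order; print(order.hand_in())"
```

```text
the job is handed in; nothing more can be done
None
```

The job is handed in: the post stands home in the socket and the clamp screw has been tightened to the wrench's click. It took about 20.5 s of robot time.

- **Post:** It slid into the socket and bottomed with about 14 N on it. I backed off 1 mm and let go. Afterwards the camera put its top at about 120 mm, the height for fully home, and upright. The TCP at bottoming read about 83 mm against the 81–83 mm I expected.
- **Wrench:** I pushed the rubber grip clockwise with the closed fingers. The holding force rose from about 7.7 N to 10.0 N, then fell to 8.2 N as the lever visibly gave way. I stopped there and backed off.
- **Last checks:** The lever line passes within 0.8 mm of the screw axis, so it has sprung straight. The screw stays about 0.50 rad further clockwise than at the start. The arm stood clear with no force on it. The truckle and the jar were not touched. The wedge was well away from all the moves, and I did not look at it again at the end.
- **Disagreements:** The top and side cameras disagreed with the wrist camera by 4 mm or more. I used the wrist camera for the post and socket. For the grip I used the top view, corrected and then confirmed by the wrist camera. Single position and force readings were noisy (about 1 mm and 0.7 N), so I averaged the ones that mattered. There was up to 9 N of side load in the socket just before I released the post; it was gone after the release.

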